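# Tip the tall carton down into the taping corner

## Task

With the fingertips, push the tall upright carton over, away from the robot, so that it lies on its broad face with its top end towards the far rail of the wooden corner fence, then push it along the table into the corner, flush against both rails. Do not grip the carton, lift it off the table or tip it any other way, and leave the short carton, the tape dispenser and the tape roll where they are.

Things in the scene. Friction and masses are not known exactly. Their poses are not given: they have to be found in the camera images.
- tall_carton: closed white carton, 50 (x) by 70 (y) by 150 mm tall (z), 0.15 to 0.31 kg, evenly filled, loose, upright at the start: the taller of two white cartons side by side before the fence, in either place. Origin: centre of its underside. z points to its top, x to the broad face turned to the far rail (within 0.25 rad of the fence's x). Lying as wanted, it is 50 mm high and its x points down.
- tall_top (a point): centre of the tall carton's top end face (150 mm along z from its origin). Pushed at 120 mm height along its x axis, the carton tips about its lower far edge without sliding and falls by itself beyond about 0.32 rad; this face then lies 60 to 120 mm short of the far rail
- tall_toe (a point): middle of the tall carton's lower far edge (25 mm along x from its origin), about which it tips; it stays on the table in a proper tip and push, and must not come more than 20 mm above it
- fence: L-shaped fence of two plywood rails fixed to the table, 30 mm high, 20 mm thick: the far rail along its y axis (330 mm) and the left-hand rail along its x axis (170 mm, from the corner towards the robot). Origin on the table in the open area, 120 mm (x) and 130 mm (y) from the inside corner; x points to the far rail, y to the left-hand rail. Clamp knobs, 30 mm high, stand outside the rails
- corner (a point): inside corner of the fence at table height, axes as the fence: the far rail's inner face is the plane x = 0 and the left-hand rail's inner face the plane y = 0 of this frame; the open area is at negative x and negative y. Pushed yawed on to the far rail the carton jams on its corner; pushed by the middle of its side it squares up against the left-hand rail and then slides along it
- short_carton: bystander: white carton 60 by 70 mm and 70 mm tall, loose, standing beside the tall one. Origin at the centre of its underside
- dispenser: bystander: black desk tape dispenser, 190 mm (x) by 68 mm (y), 116 mm high at its yellow roll, 1.3 kg, loose, to the left or the right of the fence. Origin at the centre of its underside
- tape_roll: bystander: spare yellow tape roll lying flat, 100 mm across, 48 mm high, loose, on the other side of the fence. Origin at the centre of its underside
Not all that is in view belongs to the job. What is shaped like the tall_carton but blue is not meant.

How it is judged:
On the way:
1. the tall carton has been tipped over and lies on its broad far face (angle between tall_carton's own x axis and vertical above 3.05 rad and height (world z) of tall_top below 0.03 m), for 0.1 s.
At the end, for the whole second after the job is handed in: the tall carton lies at rest on its broad face on the table, its top end within 6 mm of the far rail and its long side, at both ends, within 6 mm of the left-hand rail (all of step 1 and x of tall_top in the frame of corner between -0.006 and 0.004 m and y of tall_top in the frame of corner between -0.041 and -0.031 m and y of tall_carton in the frame of corner between -0.041 and -0.031 m and linear speed of tall_carton below 0.02 m/s); the robot touches nothing.
It fails at once if the tall carton is lifted off the table or tipped another way: its lower far edge is more than 20 mm above the table (height (world z) of tall_toe above 0.02 m).
It fails at once if the short carton is moved more than 15 mm or tipped (distance of short_carton from where it was at the start of the episode above 0.015 m or angle between short_carton's own z axis and vertical above 0.2 rad).
It fails at once if the tape dispenser is moved more than 15 mm or tipped (distance of dispenser from where it was at the start of the episode above 0.015 m or angle between dispenser's own z axis and vertical above 0.2 rad).
It fails at once if the spare tape roll is moved more than 15 mm or tipped (distance of tape_roll from where it was at the start of the episode above 0.015 m or angle between tape_roll's own z axis and vertical above 0.2 rad).
It also fails if it takes over 72 s, if anything falls off the work surface, if the arm or the gripper's body presses on something with over 40 N, if the wrist force passes 120 N, or if a joint passes its speed limit or range.

## Robot

A 6-joint arm with a two-finger parallel gripper is mounted at the origin on the work surface. World frame = base frame: x ahead of the robot, y to its left, z up, the work surface at z = 0. Lengths are in m, angles in rad, forces in N, time in s.
With the tool pointing down it reaches from about 0.3 to 0.85 m from the base axis. Payload 4.2 kg.
Tool frame: the origin (TCP) lies at the very end of the fingers, on their centre line; the grasp point (between the pads) lies 19 mm behind it; z points along the fingers, y is the direction in which the jaws open and shut (so a half turn about z gives the same grasp; the last joint's range is limited). The gripper opens to 91 mm and grips with 3 to 60 N. Pads are 32 mm wide; open, the fingers measure 118 mm over their backs; the gripper's body (76 mm by 178 mm) begins 60 mm behind the grasp point.
Start: joints at [1.327, 0.32, 1.565, -0, 1.257, -0.02], TCP at [0.128, 0.561, 0.214] pointing down, gripper open.
Joint ranges: [-3.11, 3.11], [-0.84, 2.01], [0.21, 2.61], [-1.34, 4.49], [0.05, 2.63], [-2.56, 2.56]. Speed limits (rad/s): [2.57, 2.57, 3.14, 3.14, 3.14, 3.14].

## Interface

Orientations are given as a 3x3 rotation matrix whose columns are the frame's x, y, z axes.
In Python, from workcell import readout, snapshot, calibration, env gives the robot as it stands.
- The arm moves only by the tool send_rows, never from a script. Its argument "deltas" is text: rows parted by semicolons, each of 7 numbers parted by spaces: the shift along the world's x, y, z in mm, then the turn, a rotation vector about the world's x, y, z in degrees, then the finger opening in mm, from 0 to 91.2. In form: x y z ax ay az hand; .... A call has 1 to 8 rows; each row is the pose to reach, as a shift and turn from the pose measured when the call began; what a row does not reach only later rows make up. A row lasts 1/8 s, in which the tool goes at most 62.5 mm and 10.7 degrees, less where a joint would pass 70% of its speed; a pose out of reach is approached as far as the arm can. A call with a gripper value outside its range is refused whole. The fingers move at their own pace and stop on an object; "squeeze" is the grip in N (left out, the last holds). Time passes only in rows, so rows that repeat a pose let the fingers close. It gives the time, the measured TCP pose, the force and the opening at its end, in the units of the state.
- readout.get_obs(): the state, without advancing time (a new reading comes with each control period).
- snapshot(name): name is "side" or "top" or "wrist"; returns (picture, depth): 400x640x3 uint8, blue, green, red; 400x640 float32, m along the optical axis (not along the pixel's ray), 0 where there is no reading.
- calibration(name): a dict with "K" (3x3 intrinsics, pixels), "xyz" and "orientation" of the camera in the world. Camera axes: x right, y down, z forward; pixel columns grow to the right and rows downward; lengths in m; the calibration is good to about 2 mm. A picture is of the moment at which its call begins: read the wrist's pose just before it. calibration takes no time and is no camera call; for the wrist camera it gives the pose at the moment of the call.
- env.close_job(): hands the job in, once; it reports no verdict.
The state is a dict: "t": time; "qpos": joint angles; "dq": joint speeds; "effort": joint torques, N m; "eef_pos": TCP position; "orientation": TCP orientation; "wrist_force": force on the tool from outside, world axes, zero at the start; "wrist_torque": the same for the moment, N m; "width": finger opening in m.
Only numpy, scipy, OpenCV 4.12 (cv2) and the standard library are available. Lean on these libraries where they do the work, as an engineer would, in place of code of your own. Each camera call takes 0.05 s, during which the arm holds its last target.

## Working session

There is one attempt and no reset: what is moved stays moved. The work goes in short steps, Python scripts to look and compute and a tool call to move; the robot and the scene stay as the last step left them, time stands still between calls to the robot, and variables do not carry over. Pictures are saved under pics/ and viewed, and the job is handed in when it is done.

Besides the shell and the picture viewer there is one more tool, called as name(argument=value, ...) on one line, values as JSON. send_rows: Moves the arm, as the interface text tells. Its arguments: {"type":"object","properties":{"deltas":{"type":"string"},"squeeze":{"type":"number"}},"required":["deltas"]}

```bash
mkdir -p pics; ls; python3 - <<'E'
from workcell import readout,snapshot,calibration,env
import cv2,numpy as np
for n in("side","top","wrist"):
    c=calibration(n);print(n,c)
    p,d=snapshot(n);cv2.imwrite(f"pics/{n}0.png",p);np.save(f"pics/{n}0.npy",d)
print(readout.get_obs())
E
```

```text
pics
side {'K': array([[463.28631797,   0.        , 321.20063361],
       [  0.        , 463.28631797, 198.98158362],
       [  0.        ,   0.        ,   1.        ]]), 'xyz': array([-0.03433572, -0.55695914,  1.18040343]), 'orientation': array([[ 0.69472176, -0.5581343 ,  0.45370451],
       [-0.71925452, -0.54422119,  0.4318521 ],
       [ 0.00588414, -0.62634606, -0.77952292]])}
top {'K': array([[490.64704485,   0.        , 316.23204016],
       [  0.        , 490.64704485, 208.43256662],
       [  0.        ,   0.        ,   1.        ]]), 'xyz': array([0.42636371, 0.03979552, 1.26329583]), 'orientation': array([[ 0.01914076, -0.99348985,  0.11230113],
       [-0.99980554, -0.01955254, -0.00256643],
       [ 0.0047455 , -0.11223017, -0.99367091]])}
wrist {'K': array([[350.36532401,   0.        , 319.96521697],
       [  0.        , 350.36532401, 199.83689293],
       [  0.        ,   0.        ,   1.        ]]), 'xyz': array([0.05648043, 0.57593879, 0.3834666 ]), 'orientation': array([[ 0.22264508,  0.94145797,  0.25315224],
       [ 0.97489698, -0.21440918, -0.06003812],
       [-0.0022452 ,  0.26016455, -0.96556168]])}
{'t': 0.15, 'qpos': array([ 1.32700815e+00,  3.20140342e-01,  1.56536982e+00, -3.98672612e-05,
        1.25742704e+00, -2.00383580e-02]), 'dq': array([-0.00052702, -0.00447742, -0.00298611,  0.00102675,  0.00056629,
        0.0023718 ]), 'effort': array([-4.89784888e-04, -4.12774122e+01, -2.32155812e+01,  7.26986909e-02,
        4.33709845e-02, -9.75084095e-05]), 'eef_pos': array([0.12752709, 0.5602915 , 0.21332739]), 'orientation': array([[-9.75075002e-01,  2.21875319e-01, -2.87743090e-04],
       [ 2.21875505e-01,  9.75074117e-01, -1.31394377e-03],
       [-1.09608544e-05, -1.34503687e-03, -9.99999095e-01]]), 'wrist_force': array([ 0.01605281,  0.67651921, -0.0411941 ]), 'wrist_torque': array([0.02111111, 0.00030686, 0.04337129]), 'width': 0.0911432597493463}
```

View pics/top0.png

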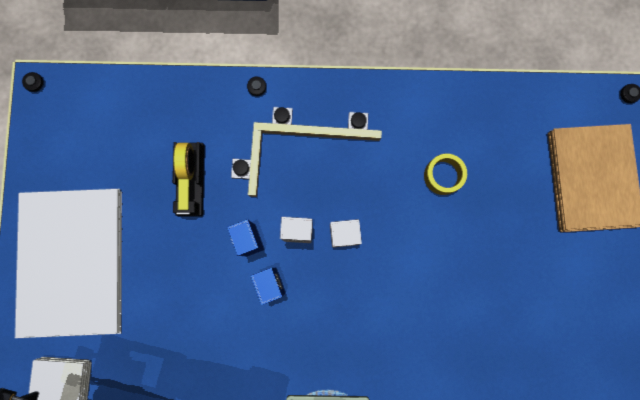

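View pics/side0.png

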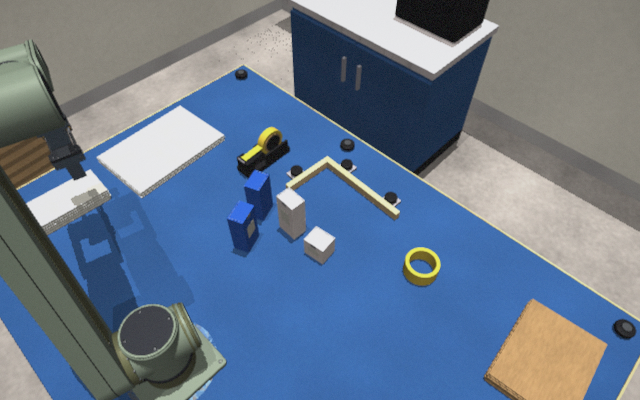

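Top view candidates for the tall carton: a white one at (296,229), a white one at (346,233), and blue ones at (244,238) and (268,285). In the side view the white one at (291,213) is clearly the tall carton, and it matches (296,229). The white one at (319,245) is the short carton. Next I'll measure them and check a crop.

```bash
cat > h.py <<'E'
from workcell import readout,snapshot,calibration,env
import cv2,numpy as np
def pts(name,d,c=None):
    c=c or calibration(name);K=c["K"];v,u=np.mgrid[0:400,0:640]
    r=np.stack([(u-K[0,2])/K[0,0],(v-K[1,2])/K[1,1],np.ones(u.shape)],-1)
    return (r*d[...,None])@c["orientation"].T+c["xyz"]
def ray(name,uv,z,c=None):
    c=c or calibration(name);K=c["K"];uv=np.atleast_2d(uv).astype(float)
    r=np.c_[(uv[:,0]-K[0,2])/K[0,0],(uv[:,1]-K[1,2])/K[1,1],np.ones(len(uv))]@c["orientation"].T
    return c["xyz"]+r*((z-c["xyz"][2])/r[:,2])[:,None]
def proj(name,P):
    c=calibration(name);q=(np.atleast_2d(P)-c["xyz"])@c["orientation"];q=q@c["K"].T
    return q[:,:2]/q[:,2:]
E
python3 - <<'E'
from h import *
p=cv2.imread("pics/top0.png");d=np.load("pics/top0.npy");P=pts("top",d)
hsv=cv2.cvtColor(p,cv2.COLOR_BGR2HSV)
roi=np.zeros((400,640),bool);roi[80:310,160:480]=1
white=(hsv[...,1]<60)&(hsv[...,2]>140)&roi
blue=(hsv[...,2]>60)&roi
for nm,m in(("white",white),("high",(P[...,2]>0.04)&roi)):
    n,l,s,c=cv2.connectedComponentsWithStats(m.astype(np.uint8))
    for i in range(1,n):
        if s[i,4]<100: continue
        q=P[l==i]; z=np.percentile(q[:,2],80)
        t=q[abs(q[:,2]-z)<.012]
        print(nm,s[i],"z",z.round(4), np.round(t.mean(0),4))
        cn=max(cv2.findContours((l==i).astype(np.uint8),0,2)[0],key=cv2.contourArea)
        w=ray("top",cn[:,0],z)[:,:2].astype(np.float32)
        print("   rect(mm)",[np.round(x,1) for x in cv2.minAreaRect(w*1000)])
# fence
m=((hsv[...,0]>15)&(hsv[...,0]<45)&(hsv[...,1]>20)&(hsv[...,1]<130)&(hsv[...,2]>150)&roi)
n,l,s,c=cv2.connectedComponentsWithStats(m.astype(np.uint8));
for i in range(1,n):
    if s[i,4]>50: print("fence?",s[i],np.median(P[l==i],0))
cr=np.hstack([cv2.resize(p[90:310,160:400],None,fx=2.2,fy=2.2,interpolation=cv2.INTER_CUBIC)])
cv2.imwrite("pics/crop.png",cr)
ps=cv2.imread("pics/side0.png");cv2.imwrite("pics/crops.png",cv2.resize(ps[150:280,220:420],None,fx=4,fy=4,interpolation=cv2.INTER_CUBIC))
E
```

```text
white [ 242  107  140   88 1691] z 0.0319 [0.7401 0.0927 0.0301]
   rect(mm) [array([758.7,  78.4]), array([186.7, 376.9]), np.float64(26.0)]
white [280 217  32  23 668] z 0.1519 [0.5061 0.0824 0.1501]
   rect(mm) [array([506. ,  82.4]), array([69.8, 49.6]), np.float64(88.2)]
white [330 220  31  26 700] z 0.072 [ 0.5036 -0.036   0.0699]
   rect(mm) [array([503.3, -35.4]), array([59.6, 70.7]), np.float64(7.2)]
high [ 173  142   25   72 1304] z 0.1079 [0.67   0.3622 0.1092]
   rect(mm) [array([625.6, 351.2]), array([173.4,  56.8]), np.float64(3.0)]
high [196 142   6  42 198] z 0.0592 [0.6721 0.3344 0.0563]
   rect(mm) [array([672.1, 332.4]), array([104.2,  12.5]), np.float64(2.6)]
high [427 154  40  39 564] z 0.0495 [ 0.6606 -0.2907  0.0471]
   rect(mm) [array([ 659.8, -289.1]), array([96.9, 98.8]), np.float64(1.1)]
high [280 217  33  26 743] z 0.1517 [0.5058 0.0821 0.15  ]
   rect(mm) [array([503.6,  81.6]), array([70.7, 54.3]), np.float64(87.7)]
high [227 219  36  37 865] z 0.1515 [0.4835 0.2026 0.1499]
   rect(mm) [array([482.1, 197.3]), array([76.8, 59.5]), np.float64(22.3)]
high [331 220  31  27 729] z 0.072 [ 0.5031 -0.0362  0.0698]
   rect(mm) [array([503.2, -35.7]), array([61.7, 70.8]), np.float64(6.8)]
high [251 268  34  37 814] z 0.1517 [0.375  0.1453 0.1499]
   rect(mm) [array([377.5, 142.1]), array([71.5, 58.1]), np.float64(22.0)]
fence? [ 248  123  133   72 1403] [0.76394218 0.1263413  0.03019901]
```

View pics/crop.png

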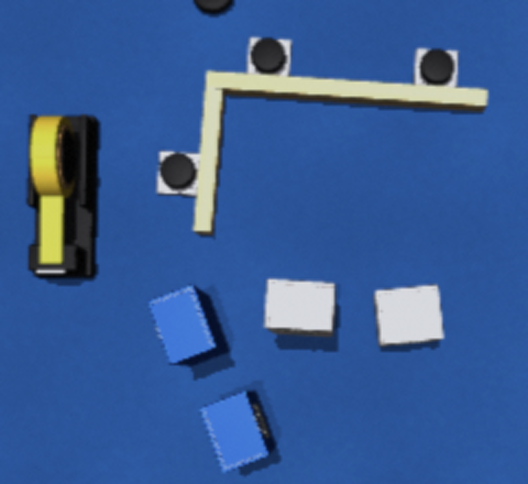

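View pics/crops.png

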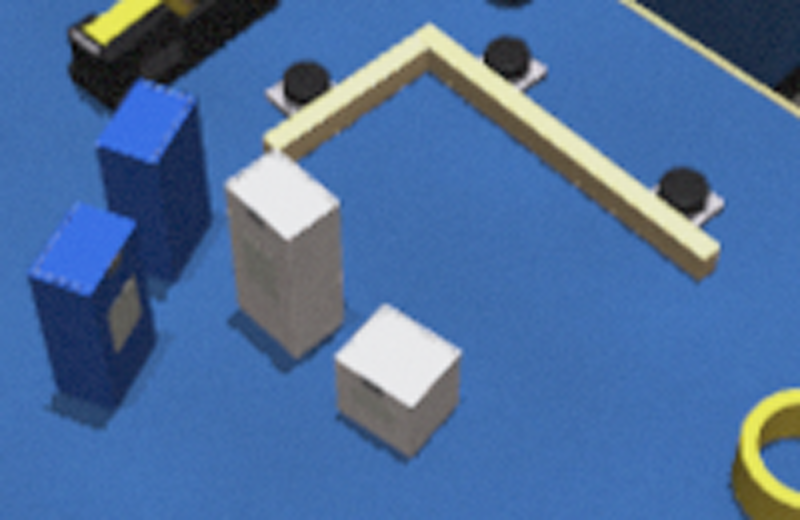

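```bash
cat > fence.py <<'E'
from h import *
p=cv2.imread("pics/top0.png")
hsv=cv2.cvtColor(p,cv2.COLOR_BGR2HSV);roi=np.zeros((400,640),bool);roi[80:310,160:480]=1
m=((hsv[...,0]>15)&(hsv[...,0]<45)&(hsv[...,1]>20)&(hsv[...,1]<130)&(hsv[...,2]>150)&roi)
v,u=np.nonzero(m);Q=ray("top",np.c_[u,v],.03)[:,:2]
far=Q[(Q[:,1]<0.14)&(Q[:,1]>-.13)&(Q[:,0]>.7)]
left=Q[(Q[:,0]<.70)&(Q[:,1]>.1)]
def fit(A):
    c=A.mean(0);U=np.linalg.svd(A-c)[2][0];return c,U
(cf,uf),(cl,ul)=fit(far),fit(left)
uf=uf*np.sign(uf[1]);ul=ul*np.sign(ul[0])
def wid(A,c,u):
    n=np.array([-u[1],u[0]]);return (A-c)@n
print("far",cf,uf,"yaw deg",np.degrees(np.arctan2(-uf[0],uf[1])),"w",np.ptp(wid(far,cf,uf)),len(far))
print("left",cl,ul,"yaw",np.degrees(np.arctan2(ul[1],ul[0])),"w",np.ptp(wid(left,cl,ul)),len(left))
yaw=(np.arctan2(-uf[0],uf[1])*2+np.arctan2(ul[1],ul[0]))/3
X=np.array([np.cos(yaw),np.sin(yaw)]);Y=np.array([-X[1],X[0]])
xin=far@X;xin=xin.mean()-.01
yin=(left@Y).mean()-.01
C=X*xin+Y*yin
print("corner",C,"yaw",yaw, "extent",(far@X).min(),(far@X).max(),(left@Y).min(),(left@Y).max())
np.save("corner.npy",[C[0],C[1],yaw])
R=np.array([X,Y])
for nm,q in(("tall",[.506,.0824]),("short",[.5033,-.0354]),("blue1",[.4835,.2]),("blue2",[.376,.144])): print(nm,R@(np.array(q)-C))
# side view check
print(proj("side",[*C,.03]),proj("top",[*C,.03]))
ps=cv2.imread("pics/side0.png")
for L in([0,0],[0,-.3],[-.17,0],[-.15,0],[-.15,-.07]):
    a=C+R.T@np.array(L);
    for im,nm in((p,"top"),(ps,"side")):
        uv=proj(nm,[*a,.03 if L[0]>-.15 or L==[-.17,0] else 0])[0];cv2.circle(im,tuple(np.round(uv).astype(int)),1,(0,0,255),-1)
cv2.imwrite("pics/ck.png",np.hstack([cv2.resize(p[90:210,230:400],None,fx=2.3,fy=2.3),cv2.resize(ps[140:260,260:430],None,fx=2.3,fy=2.3)]))
E
python3 fence.py
```

```text
far [0.76821856 0.00814532] [0.0478505  0.99885451] yaw deg -2.7426787847573495 w 0.019693968946007438 739
left [0.64891369 0.19880418] [ 0.99886406 -0.04765068] yaw -2.7312170495133707 w 0.019949968238875446 300
corner [0.76657975 0.18316377] yaw -0.04780209344594618 extent 0.7574126266755085 0.7770925637494087 0.2198558095203398 0.2398007506871912
tall [-0.25546721 -0.11310018]
short [-0.25253518 -0.23089463]
blue1 [-0.28356089  0.00329035]
blue2 [-0.3882622  -0.05778245]
[[326.27627707 161.07501148]] [[260.818126   129.82853631]]
```

View pics/ck.png

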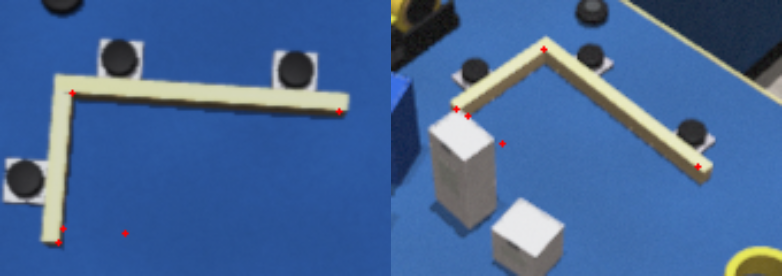

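The tall carton is the white one in the left place. It is 150 mm high at (0.506, 0.082), yawed about -1.8°. The fence corner is at (0.7666, 0.1832), yawed -2.74°, and the projected dots lie on the inner edges in both views. Next I move above the spot behind the carton, with fingers closed and the jaw axis along x.

send_rows(deltas="31 -48 0 0 0 -8 0; 62 -95 0 0 0 -16 0; 94 -143 0 0 0 -24 0; 125 -191 0 0 0 -32 0; 156 -239 0 0 0 -40 0; 187 -286 0 0 0 -48 0; 218 -334 0 0 0 -55 0; 250 -382 0 0 0 -63 0")

```text
t: 1.15
eef_pos: [0.3781, 0.1766, 0.2134]
orientation: [[-0.241, 0.971, -0.001], [0.971, 0.241, -0.0], [0.0, -0.001, -1.0]]
wrist_force: [2.2, 0.6, 0.4]
width: 0.0141
```

```bash
python3 - <<'E'
from h import *
o=readout.get_obs();print(o['t'],o['eef_pos'],o['orientation'],o['width'],o['wrist_force'])
E
```

```text
1.15 [0.37814152 0.17663565 0.21336075] [[-2.40700484e-01  9.70599004e-01 -9.22262137e-04]
 [ 9.70599423e-01  2.40700558e-01 -3.19286191e-05]
 [ 1.90999125e-04 -9.02832332e-04 -9.99999574e-01]] 0.014091123478638695 [2.15049196 0.56100202 0.35264192]
```

send_rows(deltas="34 -47 0 0 0 -8 0; 66 -94 0 0 0 -15.7 0; 66 -94 0 0 0 -15.7 0; 66 -94 -50 0 0 -15.7 0; 66 -94 -100 0 0 -15.7 0; 66 -94 -100 0 0 -15.7 0")

```text
t: 1.9
eef_pos: [0.4406, 0.0829, 0.1107]
orientation: [[0.029, 1.0, -0.01], [1.0, -0.029, -0.001], [-0.001, -0.01, -1.0]]
wrist_force: [0.5, 0.5, -0.1]
width: 0.0003
```

```bash
python3 - <<'E'
from h import *
p,d=snapshot("side");cv2.imwrite("pics/side1.png",cv2.resize(p[120:300,180:450],None,fx=2.9,fy=2.9))
E
```

```text
(no output)
```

View pics/side1.png

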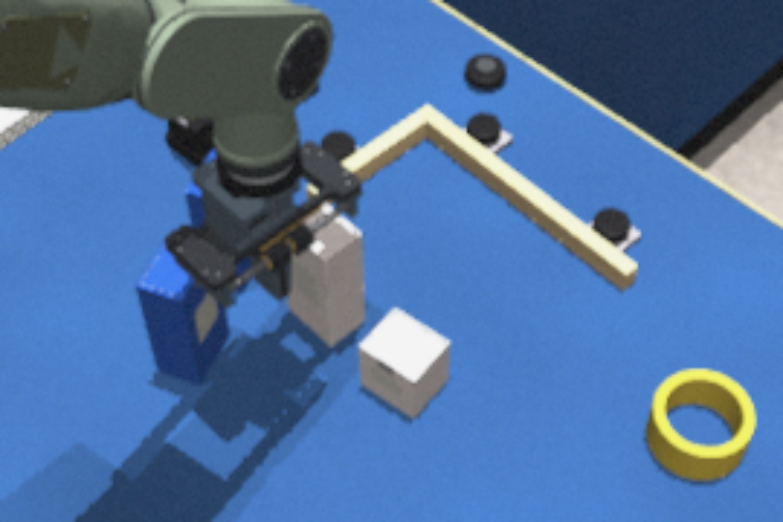

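The fingers (crop ~(285,270)) stand behind the upright tall carton, clear of the blue and short cartons. Now the tipping push.

send_rows(deltas="10 0 0 0 0 0 0; 20 0 0 0 0 0 0; 26 -1 0 0 0 0 0; 32 -1 0 0 0 0 0; 38 -1 0 0 0 0 0; 44 -1 0 0 0 0 0; 50 -1 0 0 0 0 0; 55 -2 0 0 0 0 0")

```text
t: 2.95
eef_pos: [0.4984, 0.0813, 0.1129]
orientation: [[0.029, 1.0, -0.004], [1.0, -0.029, 0.0], [-0.0, -0.004, -1.0]]
wrist_force: [-0.4, 0.0, 1.0]
width: 0.0007
```

```bash
python3 - <<'E'
from h import *
p,d=snapshot("side");cv2.imwrite("pics/side2.png",cv2.resize(p[120:300,180:450],None,fx=2.9,fy=2.9))
E
```

```text
(no output)
```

View pics/side2.png

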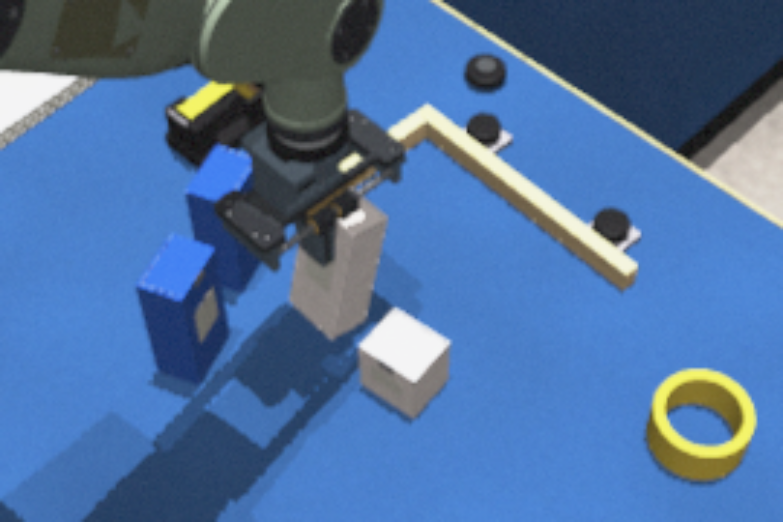

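The carton is leaning forward, with its top edge at crop (370,205), and the base has not slid. Continuing the push.

send_rows(deltas="6 0 0 0 0 0 0; 11 0 0 0 0 0 0; 16 0 0 0 0 0 0; 21 -1 0 0 0 0 0; 21 -1 0 0 0 0 0; 21 -1 0 0 0 0 0; 21 -1 0 0 0 0 0; 21 -1 0 0 0 0 0")

```text
t: 4.0
eef_pos: [0.52, 0.0802, 0.113]
orientation: [[0.029, 1.0, -0.003], [1.0, -0.029, -0.0], [-0.0, -0.003, -1.0]]
wrist_force: [-0.3, -0.4, 0.2]
width: 0.0007
```

```bash
python3 - <<'E'
from h import *
p,d=snapshot("side");cv2.imwrite("pics/side3.png",cv2.resize(p[120:300,180:450],None,fx=2.9,fy=2.9))
E
```

```text
(no output)
```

View pics/side3.png

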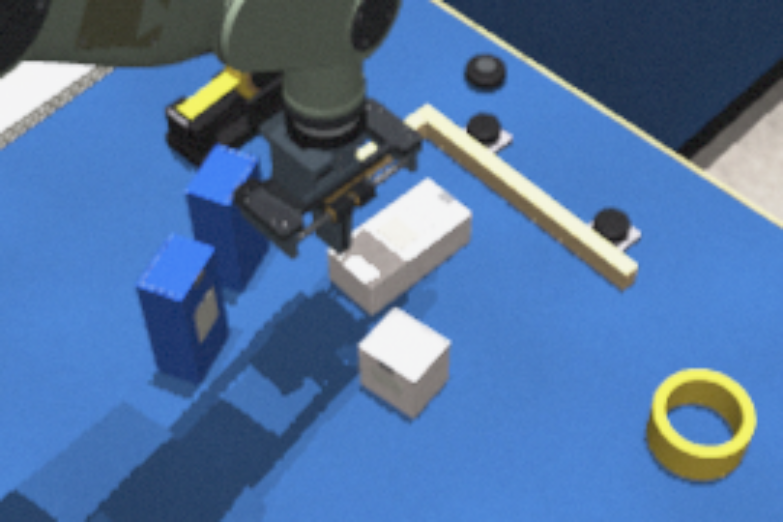

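The carton has fallen onto its broad face (crop 330–470, 180–310). I'll raise and back off, then measure from the top.

send_rows(deltas="0 0 50 0 0 0 0; -20 0 90 0 0 0 0; -60 0 90 0 0 0 0; -120 0 90 0 0 0 0; -180 0 90 0 0 0 0; -180 0 90 0 0 0 0")

```text
t: 4.8
eef_pos: [0.3358, 0.0798, 0.2028]
orientation: [[0.028, 1.0, -0.005], [1.0, -0.028, -0.0], [-0.0, -0.005, -1.0]]
wrist_force: [0.7, 0.2, 0.7]
width: 0.0007
```

```bash
cat > meas.py <<'E'
from h import *
import sys
p,d=snapshot("top");cv2.imwrite("pics/%s.png"%sys.argv[1],cv2.resize(p[90:310,160:480],None,fx=2.4,fy=2.4))
P=pts("top",d);cx,cy,yaw=np.load("corner.npy");R=np.array([[np.cos(yaw),np.sin(yaw)],[-np.sin(yaw),np.cos(yaw)]])
hsv=cv2.cvtColor(p,cv2.COLOR_BGR2HSV);roi=np.zeros((400,640),bool);roi[80:310,160:480]=1
for nm,lo,hi in(("~50",.04,.058),("~70",.06,.08),("~150",.13,.17)):
    m=(P[...,2]>lo)&(P[...,2]<hi)&roi
    if nm!="~150": m&=(hsv[...,1]<70)
    m=cv2.morphologyEx(m.astype(np.uint8),cv2.MORPH_OPEN,np.ones((3,3)))
    n,l,s,c=cv2.connectedComponentsWithStats(m)
    for i in range(1,n):
        if s[i,4]<150: continue
        z=np.median(P[...,2][l==i])
        cn=max(cv2.findContours((l==i).astype(np.uint8),0,2)[0],key=cv2.contourArea)
        w=(ray("top",cn[:,0],z)[:,:2]-[cx,cy])@R.T
        r=cv2.minAreaRect((w*1000).astype(np.float32))
        print(nm,"z%.3f"%z,"fence rect mm",np.round(r[0],1),np.round(r[1],1),"ang %.1f"%r[2],"x[%.0f %.0f] y[%.0f %.0f]"%(w[:,0].min()*1e3,w[:,0].max()*1e3,w[:,1].min()*1e3,w[:,1].max()*1e3))
E
python3 meas.py top1
```

```text
~50 z0.050 fence rect mm [-147.5 -112.6] [150.2  69.7] ang 0.4 x[-223 -72] y[-148 -77]
~70 z0.067 fence rect mm [-216.3  166.2] [29.5 51.4] ang 5.7 x[-232 -200] y[139 193]
~70 z0.070 fence rect mm [-252.7 -231.6] [60.  69.9] ang 9.0 x[-287 -220] y[-268 -194]
~150 z0.150 fence rect mm [-283.7    5.4] [71.2 52.1] ang 24.9 x[-325 -244] y[-31 41]
~150 z0.150 fence rect mm [-388.  -56.] [67.3 50.9] ang 24.3 x[-423 -349] y[-80 -22]
```

View pics/top1.png

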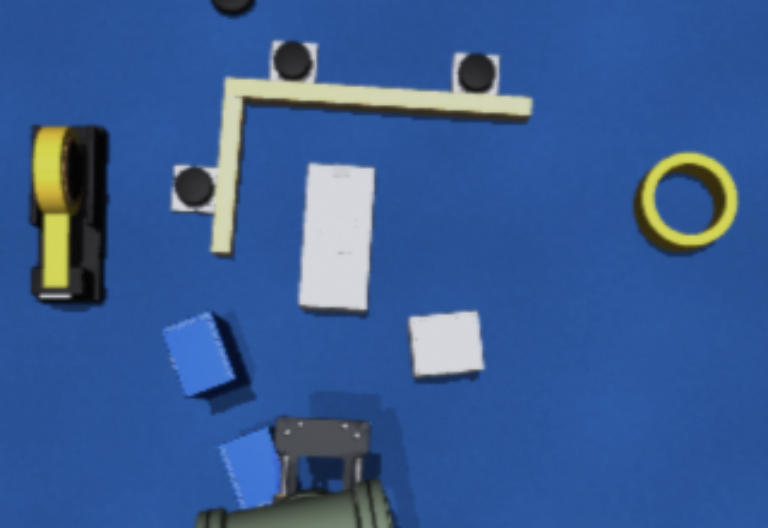

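Top view: the carton lies on its broad face at fence x[-223,-72], y centre -112.6, yaw +0.4°, nicely square. The other things have not moved. Next I lower behind its base end, keeping the body clear of the blue carton, and push it about 52 mm forward.

send_rows(deltas="60 1 0 0 0 0 0; 120 2 0 0 0 -1.1 0; 178 3 0 0 0 -1.1 0; 179 3 0 0 0 -1.1 0; 179 3 -60 0 0 -1.1 0; 179 3 -120 0 0 -1.1 0; 179 3 -165 0 0 -1.1 0; 179 3 -180 0 0 -1.1 0")

```text
t: 5.85
eef_pos: [0.516, 0.0828, 0.021]
orientation: [[0.048, 0.999, -0.007], [0.999, -0.048, -0.0], [-0.001, -0.007, -1.0]]
wrist_force: [-0.4, -0.2, 0.5]
width: 0.0001
```

```bash
python3 - <<'E'
from h import *
o=readout.get_obs();print(o['eef_pos'],o['wrist_force'])
p,d=snapshot("side");cv2.imwrite("pics/side4.png",cv2.resize(p[120:300,180:450],None,fx=2.9,fy=2.9))
E
```

```text
[0.51598151 0.08281645 0.02097309] [-0.40442189 -0.21546578  0.48147518]
```

View pics/side4.png

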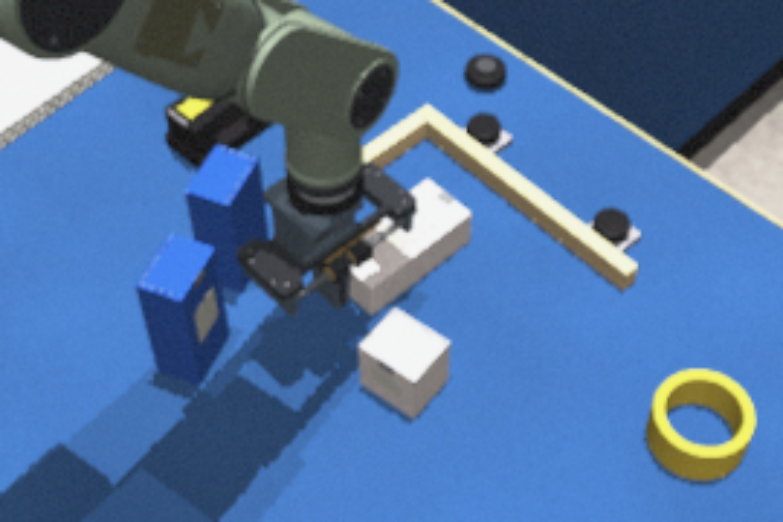

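The fingers are behind the base end at crop (340,290), free of everything. Pushing forward 62 mm along the fence x.

send_rows(deltas="8 0 0 0 0 0 0; 16 -1 0 0 0 0 0; 24 -1 0 0 0 0 0; 32 -1.5 0 0 0 0 0; 40 -2 0 0 0 0 0; 48 -2.5 0 0 0 0 0; 56 -2.5 0 0 0 0 0; 62 -3 0 0 0 0 0")

```text
t: 6.9
eef_pos: [0.5788, 0.0799, 0.0207]
orientation: [[0.048, 0.999, -0.006], [0.999, -0.048, -0.0], [-0.001, -0.006, -1.0]]
wrist_force: [-2.5, -0.2, 2.1]
width: 0.0003
```

send_rows(deltas="-14 1 0 0 0 0 0; -14 1 60 0 0 0 0; -14 1 120 0 0 0 0; -60 1 180 0 0 0 0; -120 1 180 0 0 0 0; -180 1 180 0 0 0 0; -180 1 180 0 0 0 0")

```text
t: 7.78
eef_pos: [0.3935, 0.0805, 0.2003]
orientation: [[0.047, 0.999, -0.008], [0.999, -0.047, -0.001], [-0.001, -0.008, -1.0]]
wrist_force: [1.2, 0.3, 0.0]
width: 0.0004
```

```bash
python3 meas.py top2
```

```text
~50 z0.050 fence rect mm [ -95.9 -113.5] [150.8  69.6] ang 0.1 x[-171 -20] y[-148 -79]
~70 z0.067 fence rect mm [-216.3  166.3] [29.6 51.5] ang 5.7 x[-232 -200] y[140 193]
~70 z0.070 fence rect mm [-252.7 -231.6] [60.4 69.8] ang 9.3 x[-287 -220] y[-267 -194]
~150 z0.150 fence rect mm [-283.8    5.3] [71.3 52.2] ang 25.1 x[-325 -244] y[-31 41]
```

View pics/top2.png

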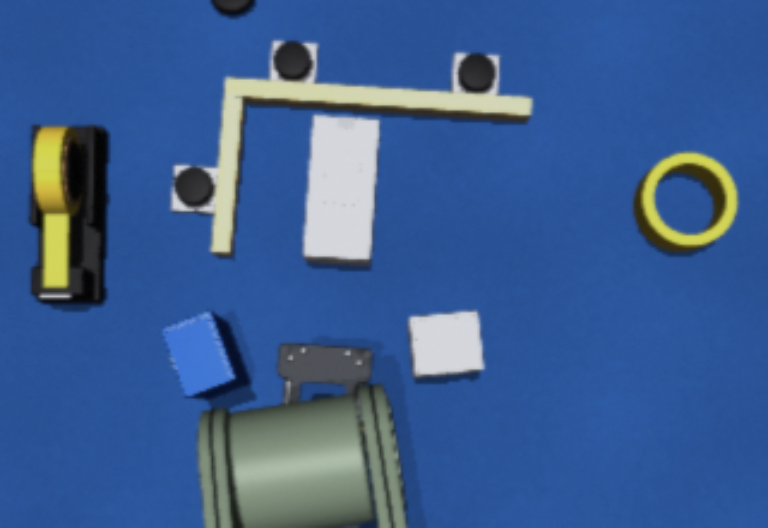

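Carton now at fence centre (-95.9,-113.5), yaw ≈0.1°, top end 20 mm short of the far rail; bystanders unmoved. Next I go to the middle of its right side.

send_rows(deltas="54 -14 0 0 0 0 0; 108 -28 0 0 0 0 0; 162 -42 0 0 0 0 0; 216 -57 0 0 0 0 0; 269 -72 0 0 0 0 0; 269 -72 -55 0 0 0 0; 269 -72 -110 0 0 0 0; 269 -72 -110 0 0 0 0")

```text
t: 8.82
eef_pos: [0.6625, 0.0085, 0.0852]
orientation: [[0.047, 0.999, -0.017], [0.999, -0.047, -0.0], [-0.001, -0.017, -1.0]]
wrist_force: [-0.9, -0.2, 0.0]
width: 0.0005
```

```bash
python3 - <<'E'
from h import *
o=readout.get_obs();print(o['eef_pos'],o['wrist_force'])
p,d=snapshot("side");cv2.imwrite("pics/side5.png",cv2.resize(p[120:300,180:450],None,fx=2.9,fy=2.9))
E
```

```text
[0.66246131 0.00853305 0.08523536] [-0.90787826 -0.17063361  0.00936512]
```

View pics/side5.png

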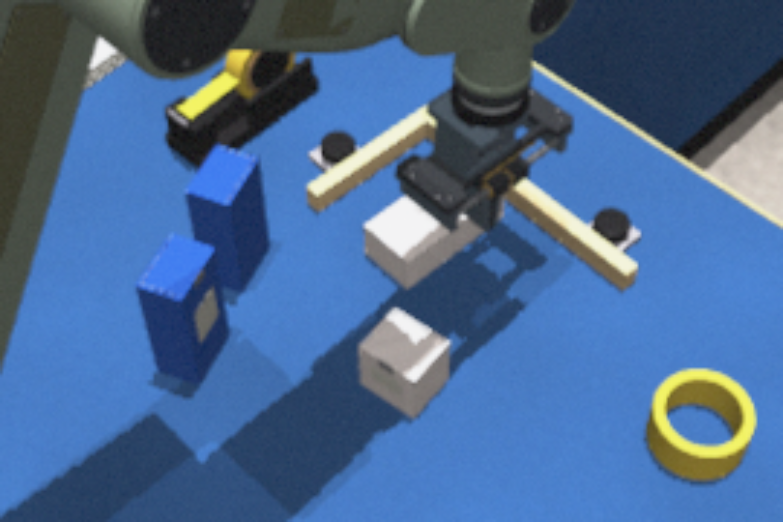

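Fingers are to the right of the carton (crop (490,215)), clear of it. Lowering, then pushing left along the fence y.

send_rows(deltas="0 0 -40 0 0 0 0; 0 0 -63 0 0 0 0; 0 0 -64 0 0 0 0; 0.5 11 -64 0 0 0 0; 1 20 -64 0 0 0 0; 1.5 30 -64 0 0 0 0; 2 40 -64 0 0 0 0; 2.5 50 -64 0 0 0 0")

```text
t: 9.88
eef_pos: [0.6674, 0.0594, 0.0251]
orientation: [[0.047, 0.999, -0.009], [0.999, -0.047, -0.0], [-0.001, -0.009, -1.0]]
wrist_force: [-0.7, -0.4, 1.1]
width: 0.0005
```

send_rows(deltas="0.5 10 0 0 0 0 0; 1 20 0 0 0 0 0; 1.5 28 0 0 0 0 0; 2 34 0 0 0 0 0; 2 38 0 0 0 0 0; 2 38 0 0 0 0 0")

```text
t: 10.62
eef_pos: [0.6693, 0.0979, 0.025]
orientation: [[0.047, 0.999, -0.009], [0.999, -0.047, 0.0], [-0.0, -0.009, -1.0]]
wrist_force: [0.2, -0.1, 0.8]
width: 0.0006
```

send_rows(deltas="0 2 0 0 0 0 0; 0 4 0 0 0 0 0; 0 5 0 0 0 0 0; 0 5 0 0 0 0 0")

```text
t: 11.12
eef_pos: [0.6693, 0.1001, 0.025]
orientation: [[0.046, 0.999, -0.01], [0.999, -0.047, -0.004], [-0.005, -0.01, -1.0]]
wrist_force: [0.2, -7.9, 1.9]
width: 0.0005
```

It's resting firmly against the left rail (7.9 N). Backing off and looking.

send_rows(deltas="-1 -20 0 0 0 0 0; -1 -30 0 0 0 0 0; -1 -30 60 0 0 0 0; -1 -30 120 0 0 0 0; -1 -30 175 0 0 0 0; -50 -30 175 0 0 0 0; -110 -30 175 0 0 0 0; -170 -30 175 0 0 0 0")

```text
t: 12.12
eef_pos: [0.4975, 0.0699, 0.2]
orientation: [[0.047, 0.999, -0.01], [0.999, -0.047, -0.003], [-0.004, -0.009, -1.0]]
wrist_force: [-1.1, 0.4, 0.5]
width: 0.0
```

send_rows(deltas="-60 20 0 0 0 0 0; -110 35 0 0 0 0 0; -110 35 0 0 0 0 0")

```text
t: 12.5
eef_pos: [0.3839, 0.1052, 0.2001]
orientation: [[0.045, 0.999, -0.011], [0.999, -0.046, -0.003], [-0.003, -0.01, -1.0]]
wrist_force: [1.1, 1.8, -0.2]
width: 0.0004
```

```bash
python3 meas.py top3; python3 -c "
from h import *
p,d=snapshot('side');cv2.imwrite('pics/side6.png',cv2.resize(p[120:300,180:450],None,fx=2.9,fy=2.9))"
```

```text
~50 z0.050 fence rect mm [-97.4 -35.4] [150.9  70.7] ang 0.2 x[-173 -22] y[-71 -0]
~70 z0.067 fence rect mm [-216.3  166.3] [29.6 51.5] ang 5.7 x[-232 -200] y[140 193]
~70 z0.070 fence rect mm [-252.6 -231.6] [60.1 69.8] ang 9.6 x[-287 -220] y[-268 -194]
~150 z0.150 fence rect mm [-283.7    5.5] [71.2 51.9] ang 24.9 x[-325 -244] y[-31 41]
```

View pics/top3.png

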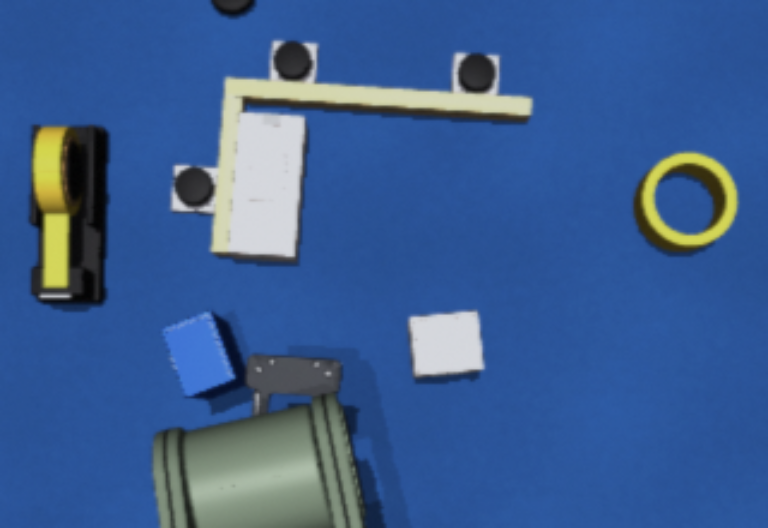

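The carton is flush along the left rail (y centre -35.4, yaw 0.2°), 22 mm short of the far rail. I'll turn the hand 90° so its body clears the blue carton, and go behind the base end.

send_rows(deltas="23 6 0 0 0 -10 0; 46 13 0 0 0 -20 0; 70 19 0 0 0 -30 0; 93 25 0 0 0 -40 0; 116 32 0 0 0 -50 0; 140 38 0 0 0 -60 0; 163 45 0 0 0 -70 0; 186 51 0 0 0 -80 0")

```text
t: 13.6
eef_pos: [0.5765, 0.1557, 0.1998]
orientation: [[0.993, 0.12, -0.003], [0.12, -0.993, 0.007], [-0.003, -0.007, -1.0]]
wrist_force: [-0.3, -0.2, -0.1]
width: 0.0004
```

send_rows(deltas="0 0 0 0 0 -10 0; 0 0 0 0 0 -10 0; 0 0 -40 0 0 -10 0; 0 0 -40 0 0 -10 0")

```text
t: 14.1
eef_pos: [0.5748, 0.1549, 0.157]
orientation: [[0.999, -0.052, -0.009], [-0.052, -0.999, 0.006], [-0.009, -0.006, -1.0]]
wrist_force: [-0.5, 0.6, -0.0]
width: 0.0007
```

```bash
python3 - <<'E'
from h import *
o=readout.get_obs();print(o['eef_pos'],o['wrist_force'],o['qpos'],o['orientation'])
p,d=snapshot("side");cv2.imwrite("pics/side7.png",cv2.resize(p[120:300,180:450],None,fx=2.9,fy=2.9))
E
```

```text
[0.57480006 0.15486107 0.15697603] [-0.46486864  0.63492347 -0.04874839] [0.23937347 0.39470586 1.59860712 0.00867316 1.15555436 1.85887487] [[ 0.99859492 -0.05223369 -0.00893507]
 [-0.0521814  -0.99861967  0.00598829]
 [-0.00923553 -0.00551364 -0.99994215]]
```

View pics/side7.png

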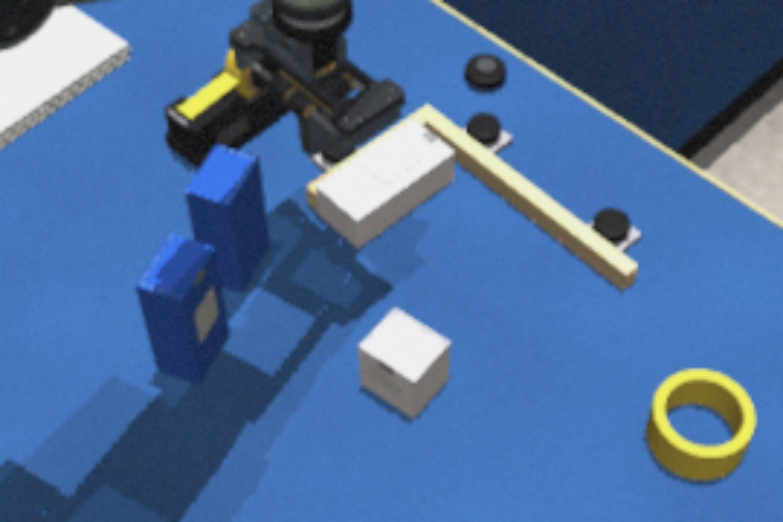

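TCP is at fence x -0.190, so the fingers would graze the carton. I'll shift back 6 mm before lowering.

send_rows(deltas="-6 1 0 0 0 0 0; -6 1 0 0 0 0 0; -6 1 -40 0 0 0 0; -6 1 -90 0 0 0 0; -6 1 -125 0 0 0 0; -6 1 -135 0 0 0 0; -6 1 -135 0 0 0 0")

```text
t: 15.02
eef_pos: [0.5708, 0.1565, 0.0247]
orientation: [[0.999, -0.052, -0.004], [-0.052, -0.999, 0.007], [-0.004, -0.007, -1.0]]
wrist_force: [0.8, -0.6, -0.7]
width: 0.0007
```

send_rows(deltas="5 0 0 0 0 0 0; 10 -0.5 0 0 0 0 0; 15 -0.7 0 0 0 0 0; 19 -1 0 0 0 0 0; 22 -1 0 0 0 0 0; 24 -1 0 0 0 0 0; 26 -1 0 0 0 0 0; 26 -1 0 0 0 0 0")

```text
t: 16.02
eef_pos: [0.5972, 0.1555, 0.0246]
orientation: [[0.999, -0.052, -0.003], [-0.052, -0.999, 0.007], [-0.004, -0.007, -1.0]]
wrist_force: [0.3, 1.4, -0.5]
width: 0.0007
```

send_rows(deltas="1 0 0 0 0 0 0; 2 0 0 0 0 0 0; 3 0 0 0 0 0 0; 3 0 0 0 0 0 0")

```text
t: 16.52
eef_pos: [0.5974, 0.1554, 0.0245]
orientation: [[0.999, -0.052, -0.009], [-0.052, -0.999, 0.007], [-0.009, -0.006, -1.0]]
wrist_force: [-8.3, 0.1, 5.7]
width: 0.0004
```

It stopped against the far rail (-8 N, no further motion), and the TCP position implies a base end at -0.151. Retracting and checking.

send_rows(deltas="-12 0 0 0 0 0 0; -12 0 0 0 0 0 0; -12 0 60 0 0 0 0; -12 0 120 0 0 0 0; -12 0 180 0 0 0 0; -70 0 180 0 0 0 0; -130 0 180 0 0 0 0; -190 0 180 0 0 0 0")

```text
t: 17.52
eef_pos: [0.4064, 0.1554, 0.2047]
orientation: [[0.999, -0.053, -0.007], [-0.053, -0.999, 0.007], [-0.007, -0.007, -1.0]]
wrist_force: [-0.1, 0.7, 0.9]
width: 0.0003
```

```bash
python3 meas.py top4; python3 -c "
from h import *
p,d=snapshot('side');cv2.imwrite('pics/side8.png',cv2.resize(p[120:300,180:450],None,fx=2.9,fy=2.9))"
```

```text
~50 z0.050 fence rect mm [-75.9 -36.2] [ 70.4 151.4] ang 89.8 x[-152 -0] y[-71 -1]
~70 z0.067 fence rect mm [-216.4  166.2] [29.6 51.4] ang 5.7 x[-232 -200] y[139 193]
~70 z0.070 fence rect mm [-252.6 -231.5] [60.1 69.8] ang 9.5 x[-287 -220] y[-268 -194]
~150 z0.150 fence rect mm [-274.9    9.4] [52.8 51.3] ang 23.3 x[-305 -244] y[-21 41]
```

View pics/top4.png

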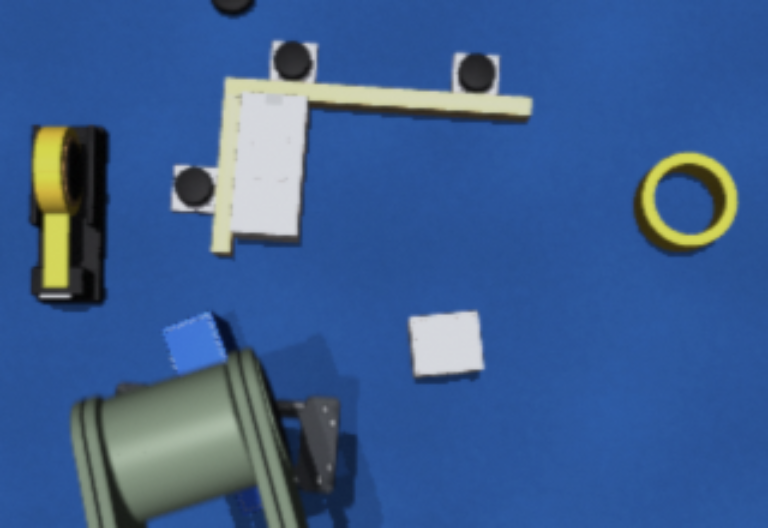

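View pics/side8.png

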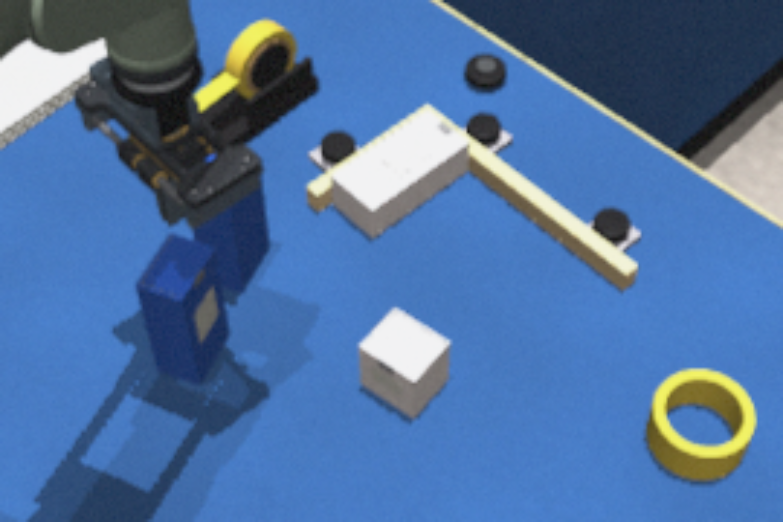

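The carton is flush in the corner: x[-152,0], y[-71,-1], yaw ≈0.2°. The bystanders haven't moved and the hand is clear at z 0.20. I'll let the arm settle and hand in.

send_rows(deltas="0 0 20 0 0 0 0; 0 0 20 0 0 0 0; 0 0 20 0 0 0 0")

```text
t: 18.0
eef_pos: [0.4023, 0.1545, 0.2238]
orientation: [[0.999, -0.051, -0.012], [-0.051, -0.999, 0.006], [-0.012, -0.005, -1.0]]
wrist_force: [0.1, 0.4, -0.1]
width: 0.0005
```

```bash
python3 -c "
from h import *
o=readout.get_obs();print(o['eef_pos'],abs(o['dq']).max())
print(env.close_job())"
```

```text
[0.40229134 0.15452241 0.22380208] 0.01062924729762791
the job is handed in; nothing more can be done
None
```

The tall white carton is lying on its broad face in the fence corner, flush against both rails, and the job is handed in after about 18 s of robot time. `env.close_job()` gives no verdict, so this rests on my own checks.

- **What I did:** With closed fingers I tipped the carton away from the robot. I then pushed it 52 mm forward, pushed it left by the middle of its side onto the left-hand rail, and pushed it along that rail to the far rail. Both rail contacts read about 8 N, and I never gripped or lifted the carton.
- **Carton position:** The last top view puts the carton's centre at (-75.9, -36.2) mm in the corner frame. Its top end is within about 1 mm of the far rail and its long side about 1 mm from the left-hand rail. It is yawed about 0.2° and its upper face is 50 mm high. These figures are good to roughly 2 mm, the accuracy of the calibration.
- **Bystanders:** The short carton stayed within 0.1 mm of its earlier measurements. A low piece of the tape dispenser also re-measured within 0.1 mm. I checked the tape roll only by eye in the pictures, where it had not moved.
- **Hand and blue cartons:** The hand was clear of everything at hand-in. In the last pictures the arm partly hid the blue cartons, so they were not fully re-measured; nothing suggested contact with them.

No check failed or disagreed.

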